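# Build a stick crib on the weighing stand

## Task

Build the fire-test crib on the weighing stand: lay the two pale sticks side by side across the two steel bearers, one on each pair of black bands and centred, then lay the two dark sticks crosswise on top of the pale ones, each directly above a bearer. Nobody has measured how high the stand's sprung pan is set, so feel each stick down: do not drop any stick, and never push the pan down to its stop. Leave the beaker and the two bottles alone.

Things in the scene. Friction and masses are not known exactly. Their poses are not given: they have to be found in the camera images.
- pale_1 (a point): Pale wooden loose stick, 150 long x 26 wide x 20 mm high, about 50 to 100 g, lying flat on the grey mat (3 mm thick) at the start with at least 24 mm free on each long side at its middle; the point is its centre, x runs along its length, z is up
- pale_2 (a point): The other pale wooden stick, same size and frame
- dark_1 (a point): Dark brown wooden stick, same size and frame, also on the mat
- dark_2 (a point): The other dark brown stick, same size and frame
- stand: Fixed weighing stand: white base 150 x 150 mm, a column, and a square 170 x 170 mm metal pan on top; origin at the centre of the underside. The column is set by hand and its height is NOT reported: the tops of the bearers lie between 80 and 120 mm above the worktop when the pan is unloaded. x and y are parallel to the pan's edges
- stand_centre (a point): Point on the stand's vertical axis, 27 mm above the worktop (NOT the pan's height), same axes as the stand. On the pan two steel bearers 16 wide x 150 long x 12 mm high run along this frame's y at x = -45 and +45 mm; each has 26 mm wide black bands at y = -45 and +45 mm. Pale sticks belong along x at y = -45 and +45 mm; dark sticks along y at x = -45 and +45 mm
- pan (a joint): How far the pan has sunk below its unloaded height, m (0 unloaded, stop at 0.014). It is carried by a spring, about 0.8 N per mm, and sinks straight down without tipping; the four sticks together sink it about 2 to 5 mm
- beaker_mid (a point): Loose glass beaker, 73 mm wide, 93 mm high, a bystander in front of the work; point half-way up. To the right of the work (x 0.27 to 0.47 m, y below -0.35 m) stands a tall fixed extraction unit on rods, higher than the arm's wrist: keep the arm clear of it
- washer_mid (a point): Loose wash bottle with a blue cap, 67 x 101 x 210 mm, a bystander behind the work; point 100 mm above its foot
- reagent_mid (a point): Loose clear reagent bottle with a blue cap, 60 mm wide, 125 mm high, a bystander behind the work; point half-way up

How it is judged (in metres and radians):
On the way:
1. the two pale sticks lie flat across the bearers, on the black bands (angle between the z axis of each of pale_1, pale_2 and the z axis of stand_centre, either way round below 0.08 rad and angle between the x axis of each of pale_1, pale_2 and the x axis of stand_centre, either way round below 0.12 rad and x of pale_1 in the frame of stand_centre between -0.015 and 0.015 m and x of pale_2 in the frame of stand_centre between -0.015 and 0.015 m and ((y of pale_1 in the frame of stand_centre between 0.033 and 0.057 m and y of pale_2 in the frame of stand_centre between -0.057 and -0.033 m) or (y of pale_2 in the frame of stand_centre between 0.033 and 0.057 m and y of pale_1 in the frame of stand_centre between -0.057 and -0.033 m)) and contact force between each of stick_pale_1, stick_pale_2 and stand above 0.05 N), for 0.2 s.
At the end, for the whole second after the job is handed in: Pale sticks flat across both bearers, one at each pair of black bands; dark sticks flat and crosswise on both pale ones, each above a bearer and off the stand. All within 12 mm sideways, 15 mm lengthwise, 0.12 rad; released and at rest (all of step 1 and angle between the z axis of each of dark_1, dark_2 and the z axis of stand_centre, either way round below 0.08 rad and angle between the x axis of each of dark_1, dark_2 and the y axis of stand_centre, either way round below 0.12 rad and y of dark_1 in the frame of stand_centre between -0.015 and 0.015 m and y of dark_2 in the frame of stand_centre between -0.015 and 0.015 m and ((x of dark_1 in the frame of stand_centre between 0.033 and 0.057 m and x of dark_2 in the frame of stand_centre between -0.057 and -0.033 m) or (x of dark_2 in the frame of stand_centre between 0.033 and 0.057 m and x of dark_1 in the frame of stand_centre between -0.057 and -0.033 m)) and contact force between each of stick_dark_1, stick_dark_2 and stick_pale_1 above 0.03 N and contact force between each of stick_dark_1, stick_dark_2 and stick_pale_2 above 0.03 N and contact force between each of stick_dark_1, stick_dark_2 and stand below 0.01 N and linear speed of each of stick_pale_1, stick_pale_2, stick_dark_1, stick_dark_2 below 0.02 m/s and contact force between the fingers and stick_pale_1 below 0.01 N and contact force between the fingers and stick_pale_2 below 0.01 N and contact force between the fingers and stick_dark_1 below 0.01 N and contact force between the fingers and stick_dark_2 below 0.01 N); the robot touches nothing.
It fails at once if the pan pushed down to its stop (more than 13 mm) (value of joint pan above 0.013 m).
It fails at once if a stick dropped (falling faster than 0.42 m/s out of the fingers: about 9 mm of free fall) ((linear speed of stick_pale_1 above 0.42 m/s and contact force between the fingers and stick_pale_1 below 0.01 N) or (linear speed of stick_pale_2 above 0.42 m/s and contact force between the fingers and stick_pale_2 below 0.01 N) or (linear speed of stick_dark_1 above 0.42 m/s and contact force between the fingers and stick_dark_1 below 0.01 N) or (linear speed of stick_dark_2 above 0.42 m/s and contact force between the fingers and stick_dark_2 below 0.01 N)).
It fails at once if the beaker or one of the two bottles moved by more than 25 mm (distance of any of beaker_mid, washer_mid, reagent_mid from where it was at the start of the episode above 0.025 m).
It also fails if it takes over 72 s, if anything falls off the work surface, if the arm or the gripper's body presses on something with over 40 N, if the wrist force passes 120 N, or if a joint passes its speed limit or range.

## Robot

A 7-joint arm with a two-finger parallel gripper is mounted at the origin on a cart in front of the work surface, level with it; the furniture and walls round the work are solid. World frame = base frame: x ahead of the robot, y to its left, z up, the work surface at z = 0. Lengths are in m, angles in degrees, forces in N, time in s.
With the tool pointing down it reaches from about 0.375 to 0.925 m from the base axis. Payload 3.1 kg.
Tool frame: the origin (TCP) lies at the very end of the fingers, on their centre line; the grasp point (between the pads) lies 19 mm behind it (grasp_offset is the z of the grasp point in the tool frame, in m); z points along the fingers, y is the line along which they close (so a half turn about z gives the same grasp; the last joint's range is limited). The gripper opens to 85 mm and grips with 20 to 120 N. Pads are 22 mm wide; open, the fingers measure 114 mm over their backs; the gripper's body (76 mm by 85 mm) begins 54 mm behind the grasp point. The pads swing forward as they close: fully open they stand 13 mm farther back than shut.
Start: joints at [-75.161, 21.939, 2.515, 91.553, -1.026, 66.532, -2.859], TCP at [0.227, 0.609, 0.231] pointing down, gripper open.
Joint ranges: [-149.38, 149.38], [-23.57, 123.04], [-84.95, 90], [0, 143.3], [-89.99, 269.99], [3.08, 112.72], [-163.45, 163.45]. Speed limits (degrees/s): [159.86, 159.86, 180, 180, 180, 180, 180].

## Interface

Orientations are given as [roll, pitch, yaw] about the fixed x, y, z axes, in that order (R = Rz(yaw) Ry(pitch) Rx(roll)).
In Python, from station import * gives the robot as it stands.
- The arm moves only by the tool drive_tool, never from a script. Its argument "moves" is a list of rows, each an object with "dp": the shift along the world's x, y, z in units of 0.25 m (1.0 is 0.25 m), a list of three; "rotation": the turn, a rotation vector about the world's x, y, z in units of 45 degrees (1.0 is 45 degrees), a list of three; "jaw": the opening, from 0 (shut) to 1 (fully open). A call has 1 to 10 rows; each row shifts and turns the commanded pose from where the row before left it; what a row does not reach is not made up. A row lasts 1/12 s, in which the tool goes at most 41.7 mm and 7.16 degrees, less where a joint would pass 70% of its speed; a pose out of reach is approached as far as the arm can. A call with a number of a shift or a turn outside -1 to 1 is refused whole. A call with a gripper value outside its range is refused whole. The fingers move at their own pace and stop on an object; "newtons" is the grip in N (left out, the last holds). Time passes only in rows, so rows that do not move let the fingers close. It gives the time, the measured TCP pose, the force, the opening and the grip force at its end, in the units of the state.
- observe(): the state, without advancing time (a new reading comes with each control period).
- read_camera(name): name is "scene" or "side" or "wrist"; returns a dict with "img" (420x560x3 uint8, red, green, blue), "fov_y" (degrees; the focal length in pixels is half the picture's height over the tangent of half this angle, whatever the lens; pixels are square), "cx", "cy" (the principal point, pixels), "rvec" (rotation vector, rad) and "tvec" (3), from world to camera coordinates, as OpenCV has them. Camera axes: x right, y down, z forward; pixel columns grow to the right and rows downward; lengths in m; the calibration is good to about 2 mm. A picture is of the moment at which its call begins. There is no depth.
- job_done(): hands the job in; it is judged then, once.
The state is a dict: "t": time; "qpos": joint angles; "joint_vel": joint speeds; "joint_efforts": joint torques, N m; "tcp_pos": TCP position; "eef_rot": TCP orientation; "wrist_force": force on the tool from outside, world axes, zero at the start; "ft_torque": the same for the moment, N m; "finger_gap": finger opening in m; "finger_force": force on a finger pad.
Only numpy, scipy, OpenCV 4.12 (cv2) and the standard library are available. Lean on these libraries where they do the work, as an engineer would, in place of code of your own. Each camera call takes 0.05 s, during which the arm holds its last target. There are 200 camera calls.

## Working session

There is one attempt and no reset: what is moved stays moved. The work goes in short steps, Python scripts to look and compute and a tool call to move; the robot and the scene stay as the last step left them, time stands still between calls to the robot, and variables do not carry over. Pictures are saved under pics/ and viewed, at most 10 in all, crops included, and the job is handed in when it is done.

Besides the shell and the picture viewer there is one more tool, called after "Emit:" by a JSON object that holds its "name" and its "arguments". drive_tool: Moves the arm, as the interface text tells. Its arguments: {"type":"object","properties":{"moves":{"type":"array"},"newtons":{"type":"number"}},"required":["moves"]}

```bash
mkdir -p pics; cat > h.py <<'E'
from station import *
import numpy as np, cv2
def cam(n):
    c=read_camera(n); im=c["img"]; f=im.shape[0]/2/np.tan(np.radians(c["fov_y"])/2)
    R=cv2.Rodrigues(np.array(c["rvec"],float))[0]; t=np.array(c["tvec"],float).ravel()
    return dict(im=im,f=f,cx=c["cx"],cy=c["cy"],R=R,t=t,n=n)
def ray(c,uv,z):
    d=c["R"].T@np.array([(uv[0]-c["cx"])/c["f"],(uv[1]-c["cy"])/c["f"],1]); o=-c["R"].T@c["t"]
    return o+d*(z-o[2])/d[2]
def proj(c,p):
    q=c["R"]@np.array(p)+c["t"]; return q[:2]/q[2]*c["f"]+[c["cx"],c["cy"]]
def save(c,n): cv2.imwrite("pics/"+n+".png",c["im"][:,:,::-1])
E
python3 - <<'E'
from h import *
import pickle
a=[cam(n) for n in("scene","side","wrist")]
pickle.dump(a,open("a.pkl","wb"))
for c in a: print(c["n"],-c["R"].T@c["t"],c["R"][2],c["f"])
cv2.imwrite("pics/1.png",a[0]["im"][:,:,::-1]);save(a[1],"2");save(a[2],"3")
print(observe())
E
```

```text
scene [1.27397584 0.59897139 0.6843308 ] [-0.65402685 -0.51078962 -0.55798103] 492.8003212775313
side [0.35479507 0.73438946 0.54467431] [ 0.27188451 -0.79208326 -0.54651891] 394.50802551796806
wrist [0.15602123 0.63535295 0.37318032] [ 0.28067077 -0.10685874 -0.95383705] 318.09623495544577
{'t': 0.15, 'qpos': array([-75.16133501,  21.98208738,   2.51169682,  91.62738574,
        -1.02698432,  66.53392648,  -2.85953536]), 'joint_vel': array([ 0.04154498, -0.175714  , -0.02804396, -0.24408157,  0.0655435 ,
        0.04082093,  0.01174787]), 'joint_efforts': array([ 1.71810778e-03, -4.34053338e+01,  1.02664635e+00, -2.49980950e+01,
        1.07314502e-02,  7.21097313e-03, -1.44793468e-06]), 'tcp_pos': array([0.22674709, 0.60837295, 0.23017391]), 'eef_rot': array([-1.79879163e+02,  4.76994398e-03,  1.59561523e+02]), 'wrist_force': array([-0.68205054,  0.27842289,  0.02762457]), 'ft_torque': array([-0.02595347, -0.01331108, -0.05698923]), 'finger_force': 0.0, 'finger_gap': 0.08554531329390257}
```

View pics/1.png

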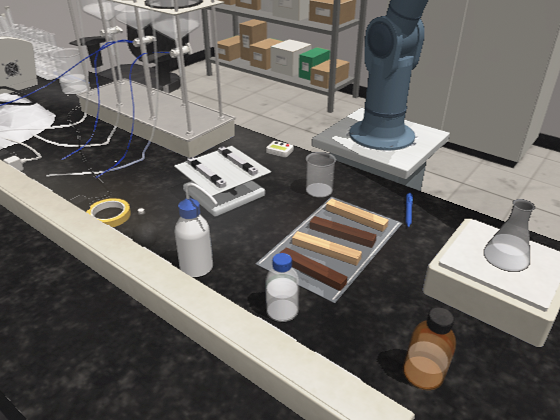

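View pics/2.png

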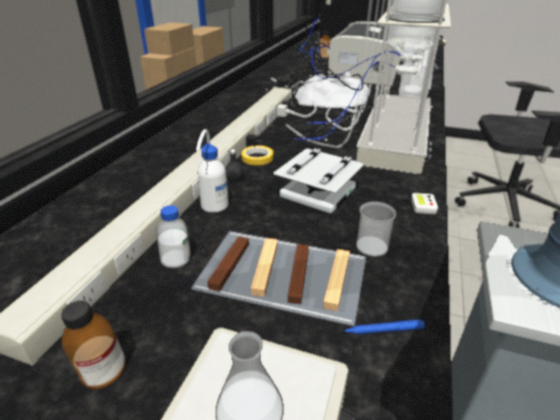

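Scene (picture 1): the sticks lie on the mat at about (357,215), (340,231), (327,248) and (312,268), and the stand pan is at (222,167). In side view (picture 2) the sticks are at (338,278), (299,272), (264,266) and (229,262), and the pan is at (319,166). Next I'll look at enlarged crops.

```bash
python3 - <<'E'
import pickle,cv2,numpy as np
a=pickle.load(open("a.pkl","rb"))
def crop(c,x,y,w,h,s): return cv2.resize(c["im"][y:y+h,x:x+w,::-1],None,fx=s,fy=s,interpolation=cv2.INTER_CUBIC)
A=crop(a[0],255,190,130,100,3);A2=crop(a[0],165,135,130,100,3)
B=crop(a[1],195,225,130,100,3) if 0 else crop(a[1],190,222,185,100,2)
B2=crop(a[1],265,140,130,75,3)
o=np.zeros((600,790,3),np.uint8);o[:300,:390]=A;o[:300,400:790]=A2
o[300:500,:370]=B;o[300:525,400:790]=B2
cv2.imwrite("pics/4.png",o)
E
```

```text
(no output)
```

View pics/4.png

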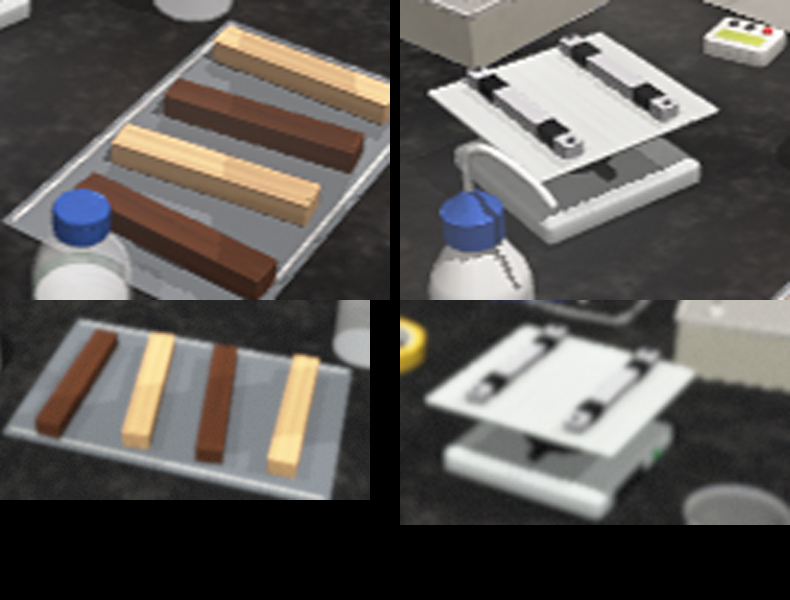

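Picture 4 shows the four sticks unobstructed, except that a bottle slightly covers one dark stick in the scene view. The pan corners are clear in both views. I'll use stick mask centroids (box centres, z=0.013) and triangulated pan corners.

```bash
cat >> h.py <<'E'
def sticks(c,roi):
    x,y,w,h=roi; im=c["im"][y:y+h,x:x+w]; hsv=cv2.cvtColor(im,cv2.COLOR_RGB2HSV); H,S,V=[hsv[:,:,i].astype(int) for i in range(3)]
    out=[]
    for nm,m in(("pale",(H<28)&(S>60)&(V>140)),("dark",((H<15)|(H>172))&(S>70)&(V<140)&(V>25))):
        m=cv2.morphologyEx(m.astype(np.uint8),cv2.MORPH_OPEN,np.ones((3,3)))
        for k in cv2.findContours(m,0,2)[0]:
            if cv2.contourArea(k)<200: continue
            M=cv2.moments(k); u=np.array([M["m10"],M["m01"]])/M["m00"]+[x,y]
            th=.5*np.arctan2(2*M["mu11"],M["mu20"]-M["mu02"]); d=15*np.array([np.cos(th),np.sin(th)])
            p=ray(c,u,.013);q=ray(c,u+d,.013)-ray(c,u-d,.013)
            pts=k[:,0]+[x,y]; W=np.array([ray(c,i,.013)[:2] for i in pts]); L=np.ptp(W@(q[:2]/np.hypot(*q[:2])))
            out.append((nm,u.round(1),p.round(4),round(float(np.degrees(np.arctan2(q[1],q[0]))%180),1),round(float(L),3),cv2.contourArea(k)))
    return out
E
python3 - <<'E'
from h import *
import pickle
a=pickle.load(open("a.pkl","rb"))
for c,r in((a[0],(255,190,150,105)),(a[1],(195,225,175,100))):
    for s in sticks(c,r): print(c["n"],*s)
s=np.array([(428,93),(598,32),(718,107),(528,182)],float);s=[165,135]+(s-[400,0])/3
d=np.array([(425,398),(525,323),(695,372),(612,455)],float);d=[265,140]+(d-[400,300])/3
P=[np.diag([c["f"],c["f"],1])@np.c_[c["R"],c["t"]] for c in a[:2]]
pp=[np.array([c["cx"],c["cy"]]) for c in a[:2]]
for k in range(4):
    X=cv2.triangulatePoints(P[0],P[1],(s-pp[0]).T,(np.roll(d,k,0)-pp[1]).T);X=(X[:3]/X[3]).T
    e=max(np.linalg.norm(proj(a[0],x)-y) for x,y in zip(X,s))
    print(k,round(e,2));
    if e<3: print(X.round(4),X.mean(0),[round(float(np.linalg.norm(X[i]-X[i-1])),4) for i in range(4)])
E
```

```text
scene pale [327.6 244.7] [0.5639 0.1743 0.013 ] 100.3 0.157 512.5
scene pale [358.5 212. ] [0.4181 0.1645 0.013 ] 92.4 0.16 393.5
scene dark [317.1 270.1] [0.6441 0.2019 0.013 ] 88.2 0.159 879.5
scene dark [342.8 231.2] [0.5036 0.1748 0.013 ] 100.6 0.155 805.5
side pale [336.1 280.1] [0.4293 0.17   0.013 ] 93.2 0.172 826.0
side pale [263.6 266.9] [0.5741 0.1809 0.013 ] 100.1 0.173 761.0
side dark [297.9 273.8] [0.5036 0.1775 0.013 ] 100.3 0.171 683.0
side dark [227.4 263.6] [0.6464 0.1959 0.013 ] 90.9 0.163 746.5
0 15.03
1 17.23
2 15.4
3 0.81
[[ 0.6087 -0.2497  0.0779]
 [ 0.4439 -0.2133  0.0754]
 [ 0.4819 -0.0471  0.0777]
 [ 0.6505 -0.0929  0.0743]] [ 0.54624589 -0.15074219  0.07632737] [0.1623, 0.1688, 0.1705, 0.1747]
```

```bash
python3 - <<'E'
from h import *
import pickle
a=pickle.load(open("a.pkl","rb"))
for n,u,v,z in(("reagent cap",(282,262),(169,213),.118),("washer cap",(189,207),(210,152),.15),("beaker",(320,175),(375,229),.046)):
    print(n,ray(a[0],u,z),ray(a[1],v,z))
print(ray(a[1],(214,206),0),ray(a[0],(195,270),0))
E
```

```text
reagent cap [0.76303074 0.20469244 0.118     ] [0.75771918 0.20619612 0.118     ]
washer cap [ 0.77708081 -0.00753835  0.15      ] [ 0.77551048 -0.00560667  0.15      ]
beaker [0.38132749 0.02862284 0.046     ] [0.37879553 0.02470637 0.046     ]
[ 0.77906387 -0.00507878  0.        ] [ 0.78597738 -0.0022913   0.        ]
```

Emit:
{"name": "drive_tool", "arguments": {"moves": [{"dp": [0.09,-0.15,0],"rotation": [0,0,-0.15],"jaw": 0.65},{"dp": [0.09,-0.15,0],"rotation": [0,0,-0.15],"jaw": 0.65},{"dp": [0.09,-0.15,0],"rotation": [0,0,-0.15],"jaw": 0.65},{"dp": [0.09,-0.15,0],"rotation": [0,0,-0.15],"jaw": 0.65},{"dp": [0.09,-0.15,0],"rotation": [0,0,-0.15],"jaw": 0.65},{"dp": [0.09,-0.15,0],"rotation": [0,0,-0.15],"jaw": 0.65},{"dp": [0.08,-0.15,0],"rotation": [0,0,-0.15],"jaw": 0.65},{"dp": [0.08,-0.15,0],"rotation": [0,0,-0.15],"jaw": 0.65},{"dp": [0.05,-0.15,0],"rotation": [0,0,-0.15],"jaw": 0.65},{"dp": [0.04,-0.1,0],"rotation": [0,0,-0.13],"jaw": 0.65}], "newtons": 30}}

```text
t: 0.98
tcp_pos: [0.4186, 0.2537, 0.231]
eef_rot: [-180.0, 0.1, 92.4]
wrist_force: [0.5, -0.1, 0.7]
finger_gap: 0.0555
finger_force: 0.0
```

Emit:
{"name": "drive_tool", "arguments": {"moves": [{"dp": [0.02,-0.13,0],"rotation": [0,0,0.01],"jaw": 0.65},{"dp": [0.02,-0.13,-0.05],"rotation": [0,0,0],"jaw": 0.65},{"dp": [0,-0.07,-0.1],"rotation": [0,0,0],"jaw": 0.65},{"dp": [0,0,-0.1],"rotation": [0,0,0],"jaw": 0.65},{"dp": [0,0,-0.04],"rotation": [0,0,0],"jaw": 0.65},{"dp": [0,0,0],"rotation": [0,0,0],"jaw": 0.65}]}}

```text
t: 1.48
tcp_pos: [0.4249, 0.1751, 0.1562]
eef_rot: [-179.7, 0.2, 93.4]
wrist_force: [-0.4, -0.1, -0.4]
finger_gap: 0.0552
finger_force: 0.0
```

```bash
python3 - <<'E'
from h import *
c=cam("wrist");save(c,"5")
for s in sticks(c,(0,0,560,420)): print(*s)
o=observe();print(o["tcp_pos"],o["eef_rot"],proj(c,o["tcp_pos"]))
E
```

```text
pale [285.  203.7] [0.431  0.1695 0.013 ] 93.0 0.156 4401.0
pale [444.7 199.1] [0.5789 0.183  0.013 ] 100.3 0.157 4657.0
dark [365.4 197.5] [0.5052 0.1801 0.013 ] 101.2 0.155 4214.0
dark [522.6 190.6] [0.6485 0.1954 0.013 ] 90.9 0.154 6383.0
[0.42624384 0.17625448 0.15784681] [-1.79851777e+02  8.84313843e-02  9.34628268e+01] [279.95591532 271.45172213]
```

View pics/5.png

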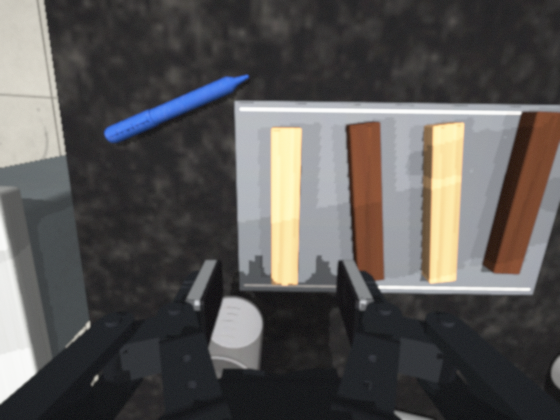

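The wrist view confirms the poses: pale_1 sits under the fingers at px (285,204), world (0.430, 0.170). Now descending to it.

Emit:
{"name": "drive_tool", "arguments": {"moves": [{"dp": [0.016,-0.025,-0.12],"rotation": [0,0,0],"jaw": 0.65},{"dp": [0,0,-0.15],"rotation": [0,0,0],"jaw": 0.65},{"dp": [0,0,-0.15],"rotation": [0,0,0],"jaw": 0.65},{"dp": [0,0,-0.1],"rotation": [0,0,0],"jaw": 0.65},{"dp": [0,0,-0.05],"rotation": [0,0,0],"jaw": 0.65},{"dp": [0,0,-0.02],"rotation": [0,0,0],"jaw": 0.65},{"dp": [0,0,0],"rotation": [0,0,0],"jaw": 0.65}]}}

```text
t: 2.12
tcp_pos: [0.4317, 0.1713, 0.0111]
eef_rot: [-180.0, -0.0, 93.5]
wrist_force: [-1.0, 0.7, -0.3]
finger_gap: 0.0553
finger_force: 0.0
```

Emit:
{"name": "drive_tool", "arguments": {"moves": [{"dp": [0,0,-0.016],"rotation": [0,0,0],"jaw": 0.3},{"dp": [0,0,0],"rotation": [0,0,0],"jaw": 0.1},{"dp": [0,0,0],"rotation": [0,0,0],"jaw": 0.1},{"dp": [0,0,0],"rotation": [0,0,0],"jaw": 0.1},{"dp": [0,0,0],"rotation": [0,0,0],"jaw": 0.1}], "newtons": 30}}

```text
t: 2.53
tcp_pos: [0.4327, 0.1708, 0.0085]
eef_rot: [179.8, -0.1, 93.4]
wrist_force: [-0.2, 0.1, 6.0]
finger_gap: 0.0251
finger_force: 30.7
```

Emit:
{"name": "drive_tool", "arguments": {"moves": [{"dp": [0,0,0.06],"rotation": [0,0,0],"jaw": 0.1},{"dp": [0,0,0.14],"rotation": [0,0,0],"jaw": 0.1},{"dp": [0,0,0.15],"rotation": [0,0,0],"jaw": 0.1},{"dp": [0,0,0.15],"rotation": [0,0,0.1],"jaw": 0.1},{"dp": [0.02,-0.06,0.14],"rotation": [0,0,0.14],"jaw": 0.1},{"dp": [0.03,-0.1,0.1],"rotation": [0,0,0.15],"jaw": 0.1},{"dp": [0.04,-0.14,0.03],"rotation": [0,0,0.15],"jaw": 0.1},{"dp": [0.04,-0.15,0],"rotation": [0,0,0.15],"jaw": 0.1},{"dp": [0.04,-0.15,0],"rotation": [0,0,0.15],"jaw": 0.1},{"dp": [0.04,-0.15,0],"rotation": [0,0,0.15],"jaw": 0.1}]}}

```text
t: 3.37
tcp_pos: [0.4796, -0.0018, 0.1998]
eef_rot: [179.9, -0.0, 135.1]
wrist_force: [0.5, 0.8, -0.2]
finger_gap: 0.025
finger_force: 30.0
```

Emit:
{"name": "drive_tool", "arguments": {"moves": [{"dp": [0.05,-0.15,0],"rotation": [0,0,0.15],"jaw": 0.1},{"dp": [0.05,-0.15,0],"rotation": [0,0,0.15],"jaw": 0.1},{"dp": [0.05,-0.15,0],"rotation": [0,0,0.15],"jaw": 0.1},{"dp": [0.04,-0.15,0],"rotation": [0,0,0.1],"jaw": 0.1},{"dp": [0.01,-0.08,0],"rotation": [0,0,0.04],"jaw": 0.1},{"dp": [0,0,0],"rotation": [0,0,0],"jaw": 0.1},{"dp": [0,0,0],"rotation": [0,0,0],"jaw": 0.1}]}}

```text
t: 3.95
tcp_pos: [0.5234, -0.1536, 0.1992]
eef_rot: [-180.0, -0.1, 157.8]
wrist_force: [0.5, 0.5, -0.6]
finger_gap: 0.0254
finger_force: 30.0
```

```bash
python3 - <<'E'
from h import *
c=cam("wrist");save(c,"6");import pickle;pickle.dump(c,open("w6.pkl","wb"))
o=observe();print(o["t"],o["tcp_pos"],o["eef_rot"],o["wrist_force"])
for z in (.076,.088):
  for s in(-1,1): 
    for y in (-75,-45,45,75): 
      a=np.radians(-14);p=np.array([.546,-.151])+[np.cos(a)*s*.045-np.sin(a)*y/1e3,np.sin(a)*s*.045+np.cos(a)*y/1e3]
      print(z,s*45,y,proj(c,[*p,z]).round(0))
E
```

```text
4.0 [ 0.52354403 -0.15148241  0.19894772] [ 1.79977046e+02 -1.10385648e-01  1.58003984e+02] [0.00336354 1.17745744 0.07307227]
0.076 -45 -75 [198. 187.]
0.076 -45 -45 [232. 183.]
0.076 -45 45 [337. 168.]
0.076 -45 75 [373. 163.]
0.076 45 -75 [218. 280.]
0.076 45 -45 [250. 276.]
0.076 45 45 [346. 264.]
0.076 45 75 [378. 259.]
0.088 -45 -75 [194. 191.]
0.088 -45 -45 [230. 186.]
0.088 -45 45 [340. 170.]
0.088 -45 75 [377. 165.]
0.088 45 -75 [216. 287.]
0.088 45 -45 [249. 282.]
0.088 45 45 [348. 270.]
0.088 45 75 [382. 265.]
```

View pics/6.png

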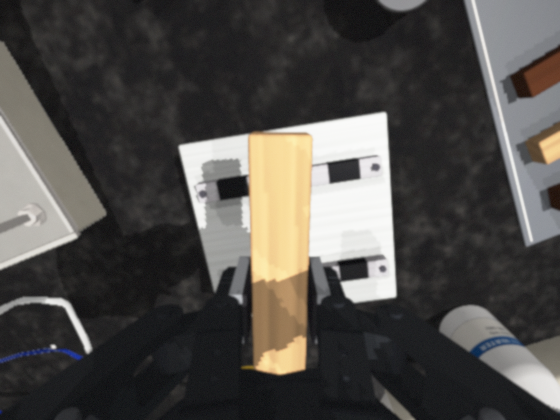

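The wrist view shows bands at (233,188), (344,170) and (353,270), within 5 px of prediction. I'll refine the stand frame from these.

```bash
python3 - <<'E'
from h import *
import pickle
c=pickle.load(open("w6.pkl","rb")); 
L=np.array([(-45,-45),(-45,45),(45,45)])/1e3
for z in(.086,.09,.094):
  W=np.array([ray(c,u,z)[:2] for u in((233,188),(344,170),(353,270))])
  print(z,[np.linalg.norm(W[i]-W[i+1]).round(4) for i in(0,1)],"yaw",np.degrees(np.arctan2(*(W[2]-W[1])[::-1])),np.degrees(np.arctan2(*(W[1]-W[0])[::-1]))-90,"c",(W[0]+W[2])/2)
E
```

```text
0.086 [np.float64(0.0919), np.float64(0.0912)] yaw -13.627007884134041 -12.807753654398638 c [ 0.54900786 -0.1485431 ]
0.09 [np.float64(0.0905), np.float64(0.0898)] yaw -13.62700788413407 -12.807753654398653 c [ 0.54751968 -0.14816994]
0.094 [np.float64(0.0891), np.float64(0.0884)] yaw -13.627007884134056 -12.807753654398681 c [ 0.54603149 -0.14779678]
```

Emit:
{"name": "drive_tool", "arguments": {"moves": [{"dp": [0.027,-0.083,0],"rotation": [0,0,0.1],"jaw": 0.1},{"dp": [0.027,-0.083,-0.05],"rotation": [0,0,0.1],"jaw": 0.1},{"dp": [0,0,-0.1],"rotation": [0,0,0],"jaw": 0.1},{"dp": [0,0,-0.1],"rotation": [0,0,0],"jaw": 0.1},{"dp": [0,0,-0.08],"rotation": [0,0,0],"jaw": 0.1},{"dp": [0,0,-0.03],"rotation": [0,0,0],"jaw": 0.1},{"dp": [0,0,0],"rotation": [0,0,0],"jaw": 0.1}]}}

```text
t: 4.58
tcp_pos: [0.5359, -0.1901, 0.1069]
eef_rot: [179.9, -0.4, 167.3]
wrist_force: [-0.6, -0.5, -0.3]
finger_gap: 0.0249
finger_force: 30.0
```

Emit:
{"name": "drive_tool", "arguments": {"moves": [{"dp": [0.004,-0.01,-0.006],"rotation": [0,0,-0.01],"jaw": 0.1},{"dp": [0,0,-0.006],"rotation": [0,0,0],"jaw": 0.1},{"dp": [0,0,-0.006],"rotation": [0,0,0],"jaw": 0.1},{"dp": [0,0,-0.006],"rotation": [0,0,0],"jaw": 0.1},{"dp": [0,0,0],"rotation": [0,0,0],"jaw": 0.1}]}}

```text
t: 5.0
tcp_pos: [0.5392, -0.1956, 0.1039]
eef_rot: [180.0, 0.0, 166.7]
wrist_force: [-0.3, -1.0, -0.5]
finger_gap: 0.0254
finger_force: 30.0
```

```bash
python3 -c "
from h import *
for i in range(3): o=observe();print(o['tcp_pos'],o['eef_rot'],o['wrist_force'],o['ft_torque'])"
```

```text
[ 0.53917511 -0.19560621  0.10391331] [1.79985497e+02 2.96003879e-02 1.66650723e+02] [-0.32399496 -0.99627968 -0.51624139] [-0.04408889  0.01867648  0.0213909 ]
[ 0.53917511 -0.19560621  0.10391331] [1.79985497e+02 2.96003879e-02 1.66650723e+02] [-0.32399496 -0.99627968 -0.51624139] [-0.04408889  0.01867648  0.0213909 ]
[ 0.53917511 -0.19560621  0.10391331] [1.79985497e+02 2.96003879e-02 1.66650723e+02] [-0.32399496 -0.99627968 -0.51624139] [-0.04408889  0.01867648  0.0213909 ]
```

Emit:
{"name": "drive_tool", "arguments": {"moves": [{"dp": [-0.004,0.006,-0.006],"rotation": [0,0,0],"jaw": 0.1},{"dp": [0,0,-0.006],"rotation": [0,0,0],"jaw": 0.1},{"dp": [0,0,-0.006],"rotation": [0,0,0],"jaw": 0.1},{"dp": [0,0,0],"rotation": [0,0,0],"jaw": 0.1}]}}

```text
t: 5.33
tcp_pos: [0.5375, -0.1938, 0.0985]
eef_rot: [180.0, -0.1, 166.7]
wrist_force: [-0.7, -0.6, -0.7]
finger_gap: 0.0255
finger_force: 30.0
```

Emit:
{"name": "drive_tool", "arguments": {"moves": [{"dp": [0,0,-0.006],"rotation": [0,0,0],"jaw": 0.1},{"dp": [0,0,0],"rotation": [0,0,0],"jaw": 0.1}]}}

```text
t: 5.5
tcp_pos: [0.5376, -0.194, 0.0971]
eef_rot: [-180.0, -0.1, 166.7]
wrist_force: [-0.1, -0.5, -0.8]
finger_gap: 0.0255
finger_force: 30.0
```

Emit:
{"name": "drive_tool", "arguments": {"moves": [{"dp": [0,0,-0.006],"rotation": [0,0,0],"jaw": 0.1},{"dp": [0,0,0],"rotation": [0,0,0],"jaw": 0.1}]}}

```text
t: 5.67
tcp_pos: [0.5379, -0.1941, 0.0958]
eef_rot: [-180.0, -0.0, 166.7]
wrist_force: [-0.3, -1.0, -0.9]
finger_gap: 0.0252
finger_force: 30.1
```

Emit:
{"name": "drive_tool", "arguments": {"moves": [{"dp": [0,0,-0.006],"rotation": [0,0,0],"jaw": 0.1},{"dp": [0,0,0],"rotation": [0,0,0],"jaw": 0.1}]}}

```text
t: 5.83
tcp_pos: [0.538, -0.1942, 0.0944]
eef_rot: [-180.0, -0.0, 166.6]
wrist_force: [-0.3, -0.8, 1.6]
finger_gap: 0.0256
finger_force: 30.2
```

Emit:
{"name": "drive_tool", "arguments": {"moves": [{"dp": [0,0,-0.006],"rotation": [0,0,0],"jaw": 0.1},{"dp": [0,0,0],"rotation": [0,0,0],"jaw": 0.1}]}}

```text
t: 6.0
tcp_pos: [0.538, -0.1941, 0.093]
eef_rot: [180.0, -0.0, 166.7]
wrist_force: [-0.0, -0.2, 2.7]
finger_gap: 0.0255
finger_force: 30.4
```

Emit:
{"name": "drive_tool", "arguments": {"moves": [{"dp": [0,0,-0.006],"rotation": [0,0,0],"jaw": 0.1},{"dp": [0,0,0],"rotation": [0,0,0],"jaw": 0.1}]}}

```text
t: 6.17
tcp_pos: [0.538, -0.1942, 0.0915]
eef_rot: [180.0, -0.0, 166.7]
wrist_force: [0.4, -0.0, 3.6]
finger_gap: 0.0251
finger_force: 30.5
```

Emit:
{"name": "drive_tool", "arguments": {"moves": [{"dp": [0,0,-0.004],"rotation": [0,0,0],"jaw": 0.1},{"dp": [0,0,0],"rotation": [0,0,0],"jaw": 0.1}]}}

```text
t: 6.33
tcp_pos: [0.538, -0.1942, 0.0906]
eef_rot: [-180.0, -0.0, 166.6]
wrist_force: [-1.1, -0.1, 4.2]
finger_gap: 0.0254
finger_force: 30.6
```

Contact at TCP z≈0.096 (0.75 N/mm). I'll back off to a light press and release.

Emit:
{"name": "drive_tool", "arguments": {"moves": [{"dp": [0,0,0.007],"rotation": [0,0,0],"jaw": 0.1},{"dp": [0,0,0.006],"rotation": [0,0,0],"jaw": 0.1},{"dp": [0,0,0],"rotation": [0,0,0],"jaw": 0.33},{"dp": [0,0,0],"rotation": [0,0,0],"jaw": 0.4},{"dp": [0,0,0],"rotation": [0,0,0],"jaw": 0.6},{"dp": [0,0,0],"rotation": [0,0,0],"jaw": 0.6},{"dp": [0,0,0.04],"rotation": [0,0,0],"jaw": 0.6},{"dp": [0,0,0.12],"rotation": [0,0,0],"jaw": 0.6},{"dp": [0,0,0.15],"rotation": [0,0,0],"jaw": 0.6},{"dp": [0,0,0.15],"rotation": [0,0,0],"jaw": 0.6}]}}

```text
t: 7.17
tcp_pos: [0.5367, -0.1939, 0.2095]
eef_rot: [-180.0, -0.2, 166.6]
wrist_force: [1.2, -0.2, 0.8]
finger_gap: 0.0512
finger_force: 0.0
```

Emit:
{"name": "drive_tool", "arguments": {"moves": [{"dp": [0.015,0.12,0],"rotation": [0,0,-0.15],"jaw": 0.6},{"dp": [0.015,0.16,0],"rotation": [0,0,-0.15],"jaw": 0.6},{"dp": [0.015,0.16,0],"rotation": [0,0,-0.15],"jaw": 0.6},{"dp": [0.015,0.16,0],"rotation": [0,0,-0.15],"jaw": 0.6},{"dp": [0.015,0.16,0],"rotation": [0,0,-0.15],"jaw": 0.6},{"dp": [0.015,0.16,0],"rotation": [0,0,-0.15],"jaw": 0.6},{"dp": [0.015,0.16,0],"rotation": [0,0,-0.15],"jaw": 0.6},{"dp": [0.02,0.16,0],"rotation": [0,0,-0.15],"jaw": 0.6},{"dp": [0.02,0.16,0],"rotation": [0,0,-0.15],"jaw": 0.6},{"dp": [0.015,0.1,0],"rotation": [0,0,-0.13],"jaw": 0.6}]}}

```text
t: 8.0
tcp_pos: [0.577, 0.1803, 0.2092]
eef_rot: [179.9, -0.2, 101.3]
wrist_force: [-0.3, 1.2, 0.0]
finger_gap: 0.051
finger_force: 0.0
```

Emit:
{"name": "drive_tool", "arguments": {"moves": [{"dp": [0,0,0],"rotation": [0,0,0],"jaw": 0.6},{"dp": [0,0,0],"rotation": [0,0,0],"jaw": 0.6}]}}

```text
t: 8.17
tcp_pos: [0.577, 0.1771, 0.2088]
eef_rot: [-180.0, -0.0, 101.6]
wrist_force: [0.1, -0.5, 0.4]
finger_gap: 0.0508
finger_force: 0.0
```

Emit:
{"name": "drive_tool", "arguments": {"moves": [{"dp": [0,0.02,-0.12],"rotation": [0,0,-0.03],"jaw": 0.6},{"dp": [0,0,-0.15],"rotation": [0,0,0],"jaw": 0.6},{"dp": [0,0,-0.15],"rotation": [0,0,0],"jaw": 0.6},{"dp": [0,0,-0.15],"rotation": [0,0,0],"jaw": 0.6},{"dp": [0,0,-0.12],"rotation": [0,0,0],"jaw": 0.6},{"dp": [0,0,-0.07],"rotation": [0,0,0],"jaw": 0.6},{"dp": [0,0,-0.02],"rotation": [0,0,0],"jaw": 0.6},{"dp": [0,0,0],"rotation": [0,0,0],"jaw": 0.6}]}}

```text
t: 8.83
tcp_pos: [0.5764, 0.1764, 0.0126]
eef_rot: [-179.8, 0.1, 99.8]
wrist_force: [-0.8, 0.1, 0.2]
finger_gap: 0.0511
finger_force: 0.0
```

Emit:
{"name": "drive_tool", "arguments": {"moves": [{"dp": [0,0.022,0],"rotation": [0,0,0],"jaw": 0.6},{"dp": [0,0,-0.014],"rotation": [0,0,0],"jaw": 0.3},{"dp": [0,0,0],"rotation": [0,0,0],"jaw": 0.1},{"dp": [0,0,0],"rotation": [0,0,0],"jaw": 0.1},{"dp": [0,0,0],"rotation": [0,0,0],"jaw": 0.1},{"dp": [0,0,0],"rotation": [0,0,0],"jaw": 0.1}]}}

```text
t: 9.33
tcp_pos: [0.5787, 0.1852, 0.0117]
eef_rot: [179.8, -0.1, 99.9]
wrist_force: [-0.1, 0.5, 5.9]
finger_gap: 0.0253
finger_force: 30.2
```

Emit:
{"name": "drive_tool", "arguments": {"moves": [{"dp": [0,0,0.06],"rotation": [0,0,0],"jaw": 0.1},{"dp": [0,0,0.14],"rotation": [0,0,0],"jaw": 0.1},{"dp": [0,0,0.15],"rotation": [0,0,0],"jaw": 0.1},{"dp": [0,-0.02,0.15],"rotation": [0,0,0.1],"jaw": 0.1},{"dp": [-0.01,-0.08,0.13],"rotation": [0,0,0.15],"jaw": 0.1},{"dp": [-0.01,-0.12,0.1],"rotation": [0,0,0.15],"jaw": 0.1},{"dp": [-0.01,-0.16,0.02],"rotation": [0,0,0.15],"jaw": 0.1},{"dp": [-0.01,-0.16,0],"rotation": [0,0,0.15],"jaw": 0.1},{"dp": [-0.01,-0.16,0],"rotation": [0,0,0.15],"jaw": 0.1},{"dp": [-0.01,-0.16,0],"rotation": [0,0,0.15],"jaw": 0.1}]}}

```text
t: 10.17
tcp_pos: [0.5615, -0.0324, 0.1986]
eef_rot: [180.0, -0.0, 145.1]
wrist_force: [0.6, 0.5, 0.1]
finger_gap: 0.0252
finger_force: 29.7
```

Emit:
{"name": "drive_tool", "arguments": {"moves": [{"dp": [-0.01,-0.14,0],"rotation": [0,0,0.15],"jaw": 0.1},{"dp": [-0.01,-0.1,0],"rotation": [0,0,0.15],"jaw": 0.1},{"dp": [0,-0.05,0],"rotation": [0,0,0.15],"jaw": 0.1},{"dp": [0,0,0],"rotation": [0,0,0.04],"jaw": 0.1},{"dp": [0,0,0],"rotation": [0,0,0],"jaw": 0.1}]}}

```text
t: 10.58
tcp_pos: [0.5564, -0.1052, 0.1981]
eef_rot: [-180.0, -0.0, 166.6]
wrist_force: [0.5, -0.1, -0.1]
finger_gap: 0.0249
finger_force: 29.7
```

```bash
python3 - <<'E'
from h import *
c=cam("wrist");save(c,"7");import pickle;pickle.dump(c,open("w7.pkl","wb"))
o=observe();print(o["t"],o["tcp_pos"],o["eef_rot"],o["wrist_force"])
E
```

```text
10.6333 [ 0.55671567 -0.10350886  0.19788507] [ 1.79990458e+02 -5.06539049e-02  1.66687459e+02] [ 0.65208459  0.66129585 -0.03856129]
```

View pics/7.png

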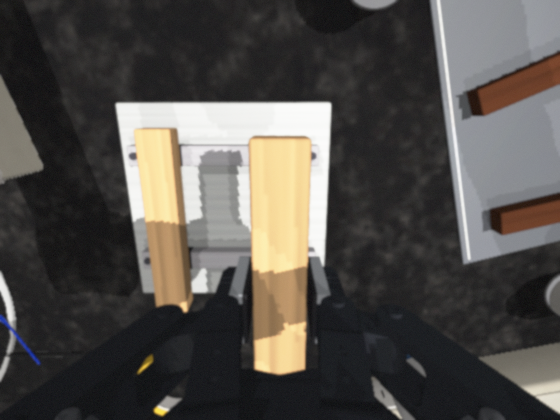

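The wrist view shows pale_1 lying across both bearers, with its top edges at (137,129) to (157,310) and (176,128) to (190,305). pale_2 is held above the other bands. Now a numeric check in the stand frame.

```bash
python3 - <<'E'
from h import *
import pickle
c=pickle.load(open("w7.pkl","rb"))
a=np.radians(-13.3);X=np.array([np.cos(a),np.sin(a)]);Y=np.array([-X[1],X[0]])
def st(u,z): p=ray(c,u,z)[:2]-[.5475,-.149]; return (1e3*np.array([p@X,p@Y])).round(1)
for u in((137,129),(176,128),(157,310),(190,305)): print(u,st(u,.109))
for u in((132,155),(314,155),(147,260)): print("bearer end",u,st(u,.089))
for u in((117,103),(330,102)): print("pan",u,st(u,.077))
E
```

```text
(137, 129) [-65.7 -55.6]
(176, 128) [-66.3 -27.9]
(157, 310) [ 83.  -58.8]
(190, 305) [ 78.2 -30.4]
bearer end (132, 155) [-44.9 -70.9]
bearer end (314, 155) [-44.7  72.4]
bearer end (147, 260) [ 46.1 -70.6]
pan (117, 103) [-83.9 -82.5]
pan (330, 102) [-84.4  85. ]
```

Emit:
{"name": "drive_tool", "arguments": {"moves": [{"dp": [0.006,-0.006,-0.1],"rotation": [0,0,0],"jaw": 0.1},{"dp": [0,0,-0.12],"rotation": [0,0,0],"jaw": 0.1},{"dp": [0,0,-0.1],"rotation": [0,0,0],"jaw": 0.1},{"dp": [0,0,-0.04],"rotation": [0,0,0],"jaw": 0.1},{"dp": [0,0,0],"rotation": [0,0,0],"jaw": 0.1},{"dp": [0,0,0],"rotation": [0,0,0],"jaw": 0.1}]}}

```text
t: 11.13
tcp_pos: [0.559, -0.1035, 0.1078]
eef_rot: [-180.0, -0.1, 166.9]
wrist_force: [0.5, -0.6, -0.9]
finger_gap: 0.0251
finger_force: 29.7
```

```bash
python3 - <<'E'
from h import *
import pickle
a=np.radians(-13.3);X=np.array([np.cos(a),np.sin(a)]);Y=np.array([-X[1],X[0]])
for f,us,tcp,yw,zb in(("w7.pkl",((250,138),(310,138)),(.5567,-.1035),166.7,.190),("w6.pkl",((249,133),(312,133)),(.5235,-.1515),158,.1935)):
    c=pickle.load(open(f,"rb"));t=np.radians(yw);T=np.array([np.cos(t),np.sin(t)]);N=np.array([-T[1],T[0]])
    for z in (zb,zb+.02):
      for u in us: p=ray(c,u,z)[:2]-tcp; print(f,u,z,"along toolx",(p@T*1e3).round(1),"across",(p@N*1e3).round(1))
E
```

```text
w7.pkl (250, 138) 0.19 along toolx 64.0 across 14.9
w7.pkl (310, 138) 0.19 along toolx 64.0 across -13.0
w7.pkl (250, 138) 0.21 along toolx 65.5 across 13.1
w7.pkl (310, 138) 0.21 along toolx 65.5 across -11.1
w6.pkl (249, 133) 0.1935 along toolx 65.9 across 15.1
w6.pkl (312, 133) 0.1935 along toolx 65.8 across -13.6
w6.pkl (249, 133) 0.2135 along toolx 67.1 across 13.3
w6.pkl (312, 133) 0.2135 along toolx 67.0 across -11.6
```

The held pale_2 sits about 9 mm toward +x, so I'll compensate before touching down. pale_1 is about 7 mm off lengthwise, which is within tolerance.

Emit:
{"name": "drive_tool", "arguments": {"moves": [{"dp": [-0.04,0,-0.006],"rotation": [0,0,0],"jaw": 0.1},{"dp": [0,0,-0.006],"rotation": [0,0,0],"jaw": 0.1},{"dp": [0,0,-0.006],"rotation": [0,0,0],"jaw": 0.1},{"dp": [0,0,0],"rotation": [0,0,0],"jaw": 0.1}]}}

```text
t: 11.47
tcp_pos: [0.5493, -0.1041, 0.1039]
eef_rot: [180.0, 0.1, 166.8]
wrist_force: [-0.1, 0.4, 0.0]
finger_gap: 0.025
finger_force: 29.7
```

Emit:
{"name": "drive_tool", "arguments": {"moves": [{"dp": [0,0,-0.006],"rotation": [0,0,0],"jaw": 0.1},{"dp": [0,0,-0.004],"rotation": [0,0,0],"jaw": 0.1},{"dp": [0,0,0],"rotation": [0,0,0],"jaw": 0.1}]}}

```text
t: 11.72
tcp_pos: [0.549, -0.104, 0.1006]
eef_rot: [180.0, -0.0, 166.9]
wrist_force: [-0.4, 0.3, -0.3]
finger_gap: 0.025
finger_force: 29.7
```

Emit:
{"name": "drive_tool", "arguments": {"moves": [{"dp": [0,0,-0.006],"rotation": [0,0,0],"jaw": 0.1},{"dp": [0,0,-0.004],"rotation": [0,0,0],"jaw": 0.1},{"dp": [0,0,0],"rotation": [0,0,0],"jaw": 0.1}]}}

```text
t: 11.97
tcp_pos: [0.5491, -0.1041, 0.098]
eef_rot: [-180.0, -0.0, 166.9]
wrist_force: [0.5, 0.4, -0.0]
finger_gap: 0.0255
finger_force: 29.8
```

Emit:
{"name": "drive_tool", "arguments": {"moves": [{"dp": [0,0,-0.006],"rotation": [0,0,0],"jaw": 0.1},{"dp": [0,0,0],"rotation": [0,0,0],"jaw": 0.1}]}}

```text
t: 12.13
tcp_pos: [0.5491, -0.1041, 0.0966]
eef_rot: [180.0, -0.0, 166.9]
wrist_force: [-0.8, 0.2, 0.7]
finger_gap: 0.025
finger_force: 29.9
```

Emit:
{"name": "drive_tool", "arguments": {"moves": [{"dp": [0,0,-0.006],"rotation": [0,0,0],"jaw": 0.1},{"dp": [0,0,0],"rotation": [0,0,0],"jaw": 0.1}]}}

```text
t: 12.3
tcp_pos: [0.5492, -0.1041, 0.0952]
eef_rot: [180.0, -0.0, 166.9]
wrist_force: [-0.0, 0.5, 3.0]
finger_gap: 0.0254
finger_force: 30.0
```

Emit:
{"name": "drive_tool", "arguments": {"moves": [{"dp": [0,0,-0.006],"rotation": [0,0,0],"jaw": 0.1},{"dp": [0,0,0],"rotation": [0,0,0],"jaw": 0.1}]}}

```text
t: 12.47
tcp_pos: [0.5492, -0.1041, 0.0938]
eef_rot: [180.0, -0.0, 166.9]
wrist_force: [-0.1, 0.8, 3.0]
finger_gap: 0.0252
finger_force: 30.2
```

Emit:
{"name": "drive_tool", "arguments": {"moves": [{"dp": [0,0,0.006],"rotation": [0,0,0],"jaw": 0.1},{"dp": [0,0,0],"rotation": [0,0,0],"jaw": 0.1},{"dp": [0,0,0],"rotation": [0,0,0],"jaw": 0.33},{"dp": [0,0,0],"rotation": [0,0,0],"jaw": 0.4},{"dp": [0,0,0],"rotation": [0,0,0],"jaw": 0.6},{"dp": [0,0,0],"rotation": [0,0,0],"jaw": 0.6},{"dp": [0,0,0.04],"rotation": [0,0,0],"jaw": 0.6},{"dp": [0,0,0.12],"rotation": [0,0,0],"jaw": 0.6},{"dp": [0,0,0.15],"rotation": [0,0,0],"jaw": 0.6},{"dp": [0,0,0.15],"rotation": [0,0,0],"jaw": 0.6}]}}

```text
t: 13.3
tcp_pos: [0.5478, -0.1042, 0.2111]
eef_rot: [-179.9, -0.2, 166.8]
wrist_force: [1.7, 0.8, -1.1]
finger_gap: 0.0513
finger_force: 0.0
```

Emit:
{"name": "drive_tool", "arguments": {"moves": [{"dp": [-0.015,0.09,0],"rotation": [0,0,-0.15],"jaw": 0.6},{"dp": [-0.02,0.12,0],"rotation": [0,0,-0.15],"jaw": 0.6},{"dp": [-0.02,0.12,0],"rotation": [0,0,-0.15],"jaw": 0.6},{"dp": [-0.02,0.12,0],"rotation": [0,0,-0.15],"jaw": 0.6},{"dp": [-0.02,0.12,0],"rotation": [0,0,-0.15],"jaw": 0.6},{"dp": [-0.02,0.12,0],"rotation": [0,0,-0.15],"jaw": 0.6},{"dp": [-0.02,0.12,0],"rotation": [0,0,-0.15],"jaw": 0.6},{"dp": [-0.02,0.12,0],"rotation": [0,0,-0.15],"jaw": 0.6},{"dp": [-0.02,0.11,0],"rotation": [0,0,-0.15],"jaw": 0.6},{"dp": [0,0.06,-0.06],"rotation": [0,0,-0.13],"jaw": 0.6}]}}

```text
t: 14.13
tcp_pos: [0.5062, 0.1764, 0.1983]
eef_rot: [179.7, -0.3, 100.2]
wrist_force: [-0.0, 1.8, 0.0]
finger_gap: 0.0513
finger_force: 0.0
```

Emit:
{"name": "drive_tool", "arguments": {"moves": [{"dp": [0,0,-0.1],"rotation": [0,0,0],"jaw": 0.6},{"dp": [0,0,-0.05],"rotation": [0,0,0],"jaw": 0.6},{"dp": [0,0,0],"rotation": [0,0,0],"jaw": 0.6}]}}

```text
t: 14.38
tcp_pos: [0.5024, 0.1696, 0.1549]
eef_rot: [-179.6, 0.1, 100.3]
wrist_force: [-0.8, 0.5, 0.7]
finger_gap: 0.0512
finger_force: 0.0
```

```bash
python3 - <<'E'
from h import *
c=cam("wrist")
for s in sticks(c,(0,0,560,420)): print(*s)
o=observe();print(o["tcp_pos"],o["eef_rot"])
c=cam("side");save(c,"8")
E
```

```text
pale [443.5 199.4] [0.6524 0.1957 0.013 ] 90.7 0.154 4242.5
pale [283.3 189.1] [0.5048 0.1787 0.013 ] 100.3 0.153 4374.5
dark [426.6 193.8] [0.6354 0.198  0.013 ] 90.9 0.149 1226.5
[0.50385393 0.16935606 0.15641577] [-1.79783425e+02  7.98510746e-02  1.00194555e+02]
```

View pics/8.png

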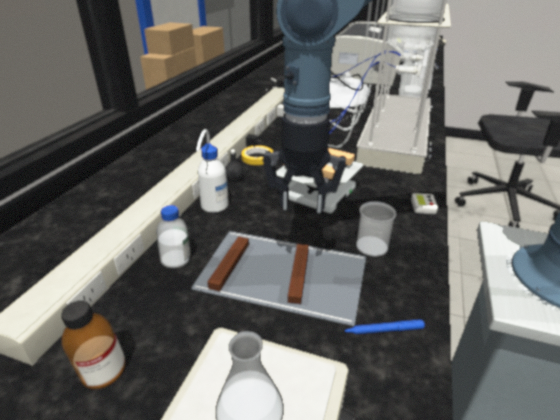

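The side view shows only the two dark sticks left on the mat (229,262) and (299,272), with the gripper above. Descending on dark_1.

Emit:
{"name": "drive_tool", "arguments": {"moves": [{"dp": [0.002,0.006,-0.13],"rotation": [0,0,0],"jaw": 0.6},{"dp": [0,0,-0.15],"rotation": [0,0,0],"jaw": 0.6},{"dp": [0,0,-0.15],"rotation": [0,0,0],"jaw": 0.6},{"dp": [0,0,-0.1],"rotation": [0,0,0],"jaw": 0.6},{"dp": [0,0,-0.04],"rotation": [0,0,0],"jaw": 0.6},{"dp": [0,0,-0.01],"rotation": [0,0,0],"jaw": 0.6},{"dp": [0,0,0],"rotation": [0,0,0],"jaw": 0.6}]}}

```text
t: 15.07
tcp_pos: [0.507, 0.172, 0.0136]
eef_rot: [179.9, -0.0, 100.2]
wrist_force: [0.2, 0.3, -1.1]
finger_gap: 0.0511
finger_force: 0.0
```

Emit:
{"name": "drive_tool", "arguments": {"moves": [{"dp": [0,0,0],"rotation": [0,0,0],"jaw": 0.3},{"dp": [0,0,0],"rotation": [0,0,0],"jaw": 0.1},{"dp": [0,0,0],"rotation": [0,0,0],"jaw": 0.1},{"dp": [0,0,0],"rotation": [0,0,0],"jaw": 0.1},{"dp": [0,0,0],"rotation": [0,0,0],"jaw": 0.1}]}}

```text
t: 15.48
tcp_pos: [0.5078, 0.1731, 0.0149]
eef_rot: [179.8, -0.1, 100.3]
wrist_force: [-1.5, 0.4, 6.6]
finger_gap: 0.0249
finger_force: 30.3
```

Emit:
{"name": "drive_tool", "arguments": {"moves": [{"dp": [0,0,0.06],"rotation": [0,0,0],"jaw": 0.1},{"dp": [0,0,0.14],"rotation": [0,0,0],"jaw": 0.1},{"dp": [0,0,0.15],"rotation": [0,0,0],"jaw": 0.1},{"dp": [0,0,0.15],"rotation": [0,0,0],"jaw": 0.1},{"dp": [0,-0.06,0.13],"rotation": [0,0,0],"jaw": 0.1},{"dp": [0,-0.1,0.12],"rotation": [0,0,-0.05],"jaw": 0.1},{"dp": [0,-0.15,0.02],"rotation": [0,0,-0.1],"jaw": 0.1},{"dp": [0,-0.16,0],"rotation": [0,0,-0.1],"jaw": 0.1},{"dp": [0,-0.16,0],"rotation": [0,0,-0.1],"jaw": 0.1},{"dp": [0,-0.16,0],"rotation": [0,0,-0.1],"jaw": 0.1}]}}

```text
t: 16.32
tcp_pos: [0.5055, -0.0265, 0.2062]
eef_rot: [179.9, -0.2, 79.8]
wrist_force: [0.9, -0.3, -1.0]
finger_gap: 0.025
finger_force: 29.8
```

Emit:
{"name": "drive_tool", "arguments": {"moves": [{"dp": [0,-0.16,0],"rotation": [0,0,-0.08],"jaw": 0.1},{"dp": [0,-0.14,0],"rotation": [0,0,0],"jaw": 0.1},{"dp": [0,-0.1,0],"rotation": [0,0,0],"jaw": 0.1},{"dp": [0,-0.06,0],"rotation": [0,0,0],"jaw": 0.1},{"dp": [0,0,0],"rotation": [0,0,0],"jaw": 0.1},{"dp": [0,0,0],"rotation": [0,0,0],"jaw": 0.1}]}}

```text
t: 16.82
tcp_pos: [0.5053, -0.1407, 0.2054]
eef_rot: [180.0, -0.1, 76.2]
wrist_force: [0.5, 0.7, -0.4]
finger_gap: 0.0253
finger_force: 29.8
```

```bash
python3 - <<'E'
from h import *
c=cam("wrist");save(c,"9");import pickle;pickle.dump(c,open("w9.pkl","wb"))
o=observe();print(o["t"],o["tcp_pos"],o["eef_rot"],o["wrist_force"])
E
```

```text
16.8667 [ 0.50563692 -0.13905302  0.2051975 ] [-1.79989749e+02 -1.09596508e-01  7.64220014e+01] [ 0.52947022  1.422995   -0.40919741]
```

View pics/9.png

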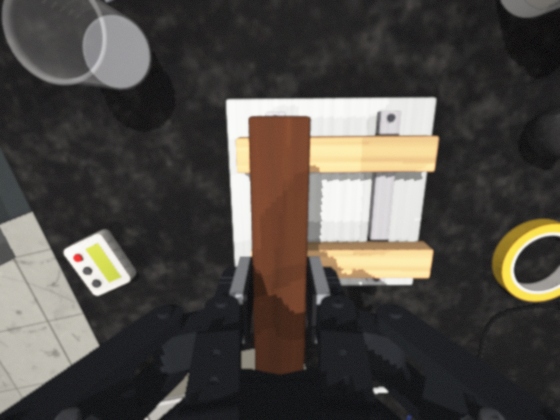

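The wrist view shows pale_2 (236 to 437, row ~150) and pale_1 (to 432, row ~262) lying across both bearers, and dark_1 held along them with its far end at row 116.

```bash
python3 - <<'E'
from h import *
import pickle
c=pickle.load(open("w9.pkl","rb"))
a=np.radians(-13.3);X=np.array([np.cos(a),np.sin(a)]);Y=np.array([-X[1],X[0]])
def st(p): p=p[:2]-np.array([.5475,-.149]); return (1e3*np.array([p@X,p@Y])).round(1)
for n,u in(("p2",(237,138)),("p2",(437,136)),("p2",(436,164)),("p1",(432,244)),("p1",(431,270))): print(n,st(ray(c,u,.108)))
print("pan",st(ray(c,(228,99),.077)),st(ray(c,(435,97),.077)))
for u in((250,116),(310,116)): print("held",st(ray(c,u,.2)),st(ray(c,u,.213)))
print("tcp",st(observe()["tcp_pos"]))
E
```

```text
p2 [-72.6  57.2]
p2 [75.1 57.5]
p2 [77.3 36.8]
p1 [ 83.1 -28.8]
p1 [ 85.5 -52.5]
pan [-82.4  85.7] [84.2 85.9]
held [-54.4  73.6] [-53.3  73.7]
held [-27.5  73.4] [-28.8  73.5]
tcp [-43.   0.]
```

Emit:
{"name": "drive_tool", "arguments": {"moves": [{"dp": [-0.012,0.004,-0.08],"rotation": [0,0,0.007],"jaw": 0.1},{"dp": [0,0,-0.1],"rotation": [0,0,0],"jaw": 0.1},{"dp": [0,0,-0.08],"rotation": [0,0,0],"jaw": 0.1},{"dp": [0,0,-0.03],"rotation": [0,0,0],"jaw": 0.1},{"dp": [0,0,0],"rotation": [0,0,0],"jaw": 0.1},{"dp": [0,0,0],"rotation": [0,0,0],"jaw": 0.1}]}}

```text
t: 17.37
tcp_pos: [0.503, -0.1379, 0.1328]
eef_rot: [-180.0, -0.0, 76.8]
wrist_force: [-0.2, 0.0, -1.2]
finger_gap: 0.0249
finger_force: 29.8
```

Emit:
{"name": "drive_tool", "arguments": {"moves": [{"dp": [0,0,-0.006],"rotation": [0,0,0],"jaw": 0.1},{"dp": [0,0,-0.006],"rotation": [0,0,0],"jaw": 0.1},{"dp": [0,0,-0.006],"rotation": [0,0,0],"jaw": 0.1},{"dp": [0,0,0],"rotation": [0,0,0],"jaw": 0.1}]}}

```text
t: 17.7
tcp_pos: [0.5031, -0.1391, 0.1286]
eef_rot: [179.9, -0.1, 76.7]
wrist_force: [-0.1, -0.6, -1.3]
finger_gap: 0.0251
finger_force: 29.8
```

Emit:
{"name": "drive_tool", "arguments": {"moves": [{"dp": [0,0,-0.006],"rotation": [0,0,0],"jaw": 0.1},{"dp": [0,0,-0.004],"rotation": [0,0,0],"jaw": 0.1},{"dp": [0,0,0],"rotation": [0,0,0],"jaw": 0.1}]}}

```text
t: 17.95
tcp_pos: [0.5025, -0.1391, 0.1255]
eef_rot: [-180.0, -0.0, 76.7]
wrist_force: [-0.7, -0.2, 0.5]
finger_gap: 0.0248
finger_force: 29.8
```

Emit:
{"name": "drive_tool", "arguments": {"moves": [{"dp": [0,0,-0.006],"rotation": [0,0,0],"jaw": 0.1},{"dp": [0,0,0],"rotation": [0,0,0],"jaw": 0.1}]}}

```text
t: 18.12
tcp_pos: [0.5025, -0.139, 0.1238]
eef_rot: [-180.0, -0.0, 76.7]
wrist_force: [-0.6, 1.2, -1.0]
finger_gap: 0.0251
finger_force: 29.8
```

Emit:
{"name": "drive_tool", "arguments": {"moves": [{"dp": [0,0,-0.006],"rotation": [0,0,0],"jaw": 0.1},{"dp": [0,0,0],"rotation": [0,0,0],"jaw": 0.1}]}}

```text
t: 18.28
tcp_pos: [0.5025, -0.139, 0.1223]
eef_rot: [-180.0, -0.0, 76.7]
wrist_force: [0.6, 0.0, -0.7]
finger_gap: 0.0251
finger_force: 29.8
```

Emit:
{"name": "drive_tool", "arguments": {"moves": [{"dp": [0,0,-0.006],"rotation": [0,0,0],"jaw": 0.1},{"dp": [0,0,0],"rotation": [0,0,0],"jaw": 0.1}]}}

```text
t: 18.45
tcp_pos: [0.5026, -0.1391, 0.1209]
eef_rot: [-180.0, -0.0, 76.7]
wrist_force: [0.4, -1.0, -0.2]
finger_gap: 0.0249
finger_force: 29.8
```

Emit:
{"name": "drive_tool", "arguments": {"moves": [{"dp": [0,0,-0.006],"rotation": [0,0,0],"jaw": 0.1},{"dp": [0,0,0],"rotation": [0,0,0],"jaw": 0.1}]}}

```text
t: 18.62
tcp_pos: [0.5028, -0.1391, 0.1196]
eef_rot: [180.0, -0.0, 76.7]
wrist_force: [0.6, -0.1, 0.8]
finger_gap: 0.0249
finger_force: 30.0
```

Emit:
{"name": "drive_tool", "arguments": {"moves": [{"dp": [0,0,-0.006],"rotation": [0,0,0],"jaw": 0.1},{"dp": [0,0,0],"rotation": [0,0,0],"jaw": 0.1}]}}

```text
t: 18.78
tcp_pos: [0.5028, -0.1391, 0.1182]
eef_rot: [180.0, -0.0, 76.7]
wrist_force: [-0.9, 1.1, 1.7]
finger_gap: 0.0251
finger_force: 30.1
```

Emit:
{"name": "drive_tool", "arguments": {"moves": [{"dp": [0,0,-0.004],"rotation": [0,0,0],"jaw": 0.1},{"dp": [0,0,0],"rotation": [0,0,0],"jaw": 0.1}]}}

```text
t: 18.95
tcp_pos: [0.5028, -0.1392, 0.1172]
eef_rot: [180.0, -0.0, 76.7]
wrist_force: [-0.6, 0.4, 1.9]
finger_gap: 0.0249
finger_force: 30.2
```

Emit:
{"name": "drive_tool", "arguments": {"moves": [{"dp": [0,0,0.005],"rotation": [0,0,0],"jaw": 0.1},{"dp": [0,0,0],"rotation": [0,0,0],"jaw": 0.1},{"dp": [0,0,0],"rotation": [0,0,0],"jaw": 0.33},{"dp": [0,0,0],"rotation": [0,0,0],"jaw": 0.4},{"dp": [0,0,0],"rotation": [0,0,0],"jaw": 0.55},{"dp": [0,0,0],"rotation": [0,0,0],"jaw": 0.55},{"dp": [0,0,0.04],"rotation": [0,0,0],"jaw": 0.55},{"dp": [0,0,0.12],"rotation": [0,0,0],"jaw": 0.55},{"dp": [0,0,0.15],"rotation": [0,0,0],"jaw": 0.55},{"dp": [0,0,0.08],"rotation": [0,0,0],"jaw": 0.55}]}}

```text
t: 19.78
tcp_pos: [0.5042, -0.1403, 0.2196]
eef_rot: [179.7, -0.0, 76.7]
wrist_force: [0.4, -0.9, 0.3]
finger_gap: 0.0474
finger_force: 0.0
```

Emit:
{"name": "drive_tool", "arguments": {"moves": [{"dp": [0.04,0.09,0],"rotation": [0,0,0.03],"jaw": 0.6},{"dp": [0.06,0.14,0],"rotation": [0,0,0.03],"jaw": 0.6},{"dp": [0.06,0.14,0],"rotation": [0,0,0.03],"jaw": 0.6},{"dp": [0.06,0.14,0],"rotation": [0,0,0.03],"jaw": 0.6},{"dp": [0.06,0.14,0],"rotation": [0,0,0.03],"jaw": 0.6},{"dp": [0.06,0.14,0],"rotation": [0,0,0.03],"jaw": 0.6},{"dp": [0.06,0.14,0],"rotation": [0,0,0.03],"jaw": 0.6},{"dp": [0.06,0.14,0],"rotation": [0,0,0.04],"jaw": 0.6},{"dp": [0.06,0.14,0],"rotation": [0,0,0.04],"jaw": 0.6},{"dp": [0.05,0.1,-0.04],"rotation": [0,0,0.02],"jaw": 0.6}]}}

```text
t: 20.62
tcp_pos: [0.6473, 0.1939, 0.2086]
eef_rot: [179.7, -0.2, 91.0]
wrist_force: [0.5, 0.4, 0.9]
finger_gap: 0.0514
finger_force: 0.0
```

Emit:
{"name": "drive_tool", "arguments": {"moves": [{"dp": [0,0,-0.08],"rotation": [0,0,0],"jaw": 0.6},{"dp": [0,0,-0.08],"rotation": [0,0,0],"jaw": 0.6},{"dp": [0,0,-0.04],"rotation": [0,0,0],"jaw": 0.6},{"dp": [0,0,0],"rotation": [0,0,0],"jaw": 0.6}]}}

```text
t: 20.95
tcp_pos: [0.6429, 0.1878, 0.153]
eef_rot: [-179.7, 0.1, 90.7]
wrist_force: [-0.6, -0.9, -0.6]
finger_gap: 0.0514
finger_force: 0.0
```

```bash
python3 - <<'E'
from h import *
c=cam("wrist")
for s in sticks(c,(0,0,560,420)): print(*s)
o=observe();print(o["tcp_pos"],o["eef_rot"])
E
```

```text
dark [283.2 190.6] [0.6468 0.1956 0.013 ] 90.9 0.154 4349.5
[0.64414181 0.1876006  0.15489989] [-1.79847753e+02  5.47853198e-02  9.06274996e+01]
```

Emit:
{"name": "drive_tool", "arguments": {"moves": [{"dp": [0.006,0,-0.13],"rotation": [0,0,0],"jaw": 0.6},{"dp": [0,0,-0.15],"rotation": [0,0,0],"jaw": 0.6},{"dp": [0,0,-0.15],"rotation": [0,0,0],"jaw": 0.6},{"dp": [0,0,-0.1],"rotation": [0,0,0],"jaw": 0.6},{"dp": [0,0,-0.04],"rotation": [0,0,0],"jaw": 0.6},{"dp": [0,0,-0.006],"rotation": [0,0,0],"jaw": 0.6},{"dp": [0,0,0],"rotation": [0,0,0],"jaw": 0.6}]}}

```text
t: 21.58
tcp_pos: [0.6481, 0.1881, 0.0134]
eef_rot: [179.9, -0.0, 90.6]
wrist_force: [0.5, -0.1, 0.4]
finger_gap: 0.0511
finger_force: 0.0
```

Emit:
{"name": "drive_tool", "arguments": {"moves": [{"dp": [0,0,0],"rotation": [0,0,0],"jaw": 0.3},{"dp": [0,0,0],"rotation": [0,0,0],"jaw": 0.1},{"dp": [0,0,0],"rotation": [0,0,0],"jaw": 0.1},{"dp": [0,0,0],"rotation": [0,0,0],"jaw": 0.1},{"dp": [0,0,0],"rotation": [0,0,0],"jaw": 0.1}]}}

```text
t: 22.0
tcp_pos: [0.6492, 0.1889, 0.015]
eef_rot: [179.7, -0.1, 90.7]
wrist_force: [-0.0, -0.2, 7.3]
finger_gap: 0.025
finger_force: 30.3
```

Emit:
{"name": "drive_tool", "arguments": {"moves": [{"dp": [0,0,0.06],"rotation": [0,0,0],"jaw": 0.1},{"dp": [0,0,0.14],"rotation": [0,0,0],"jaw": 0.1},{"dp": [0,0,0.15],"rotation": [0,0,0],"jaw": 0.1},{"dp": [0,0,0.15],"rotation": [0,0,0],"jaw": 0.1},{"dp": [-0.01,-0.06,0.13],"rotation": [0,0,0],"jaw": 0.1},{"dp": [-0.02,-0.1,0.12],"rotation": [0,0,-0.04],"jaw": 0.1},{"dp": [-0.02,-0.15,0.03],"rotation": [0,0,-0.06],"jaw": 0.1},{"dp": [-0.03,-0.16,0],"rotation": [0,0,-0.06],"jaw": 0.1},{"dp": [-0.03,-0.16,0],"rotation": [0,0,-0.06],"jaw": 0.1},{"dp": [-0.03,-0.16,0],"rotation": [0,0,-0.05],"jaw": 0.1}]}}

```text
t: 22.83
tcp_pos: [0.611, -0.0107, 0.2083]
eef_rot: [179.9, -0.1, 78.4]
wrist_force: [0.2, -0.5, -0.8]
finger_gap: 0.0251
finger_force: 29.8
```

Emit:
{"name": "drive_tool", "arguments": {"moves": [{"dp": [-0.03,-0.16,0],"rotation": [0,0,-0.04],"jaw": 0.1},{"dp": [-0.03,-0.16,0],"rotation": [0,0,0],"jaw": 0.1},{"dp": [-0.02,-0.16,0],"rotation": [0,0,0],"jaw": 0.1},{"dp": [-0.01,-0.1,0],"rotation": [0,0,0],"jaw": 0.1},{"dp": [0,-0.02,0],"rotation": [0,0,0],"jaw": 0.1},{"dp": [0,0,0],"rotation": [0,0,0],"jaw": 0.1},{"dp": [0,0,0],"rotation": [0,0,0],"jaw": 0.1}]}}

```text
t: 23.42
tcp_pos: [0.5892, -0.1582, 0.2072]
eef_rot: [-180.0, -0.1, 76.7]
wrist_force: [0.5, 0.6, -2.0]
finger_gap: 0.0254
finger_force: 29.8
```

```bash
python3 - <<'E'
from h import *
c=cam("wrist");save(c,"10");import pickle;pickle.dump(c,open("w10.pkl","wb"))
o=observe();print(o["t"],o["tcp_pos"],o["eef_rot"],o["wrist_force"])
E
```

```text
23.4667 [ 0.58969127 -0.15672482  0.20693516] [-1.79982653e+02 -1.38349646e-01  7.68664651e+01] [-0.26693211  0.18183328 -1.57144562]
```

View pics/10.png

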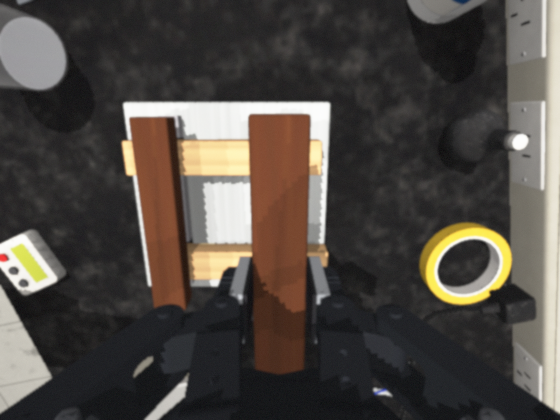

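dark_1 lies on both pale sticks, with its far end at (132 to 174, 118). dark_2 is held parallel above the other bearer, end at (250 to 310, 114).

```bash
python3 - <<'E'
from h import *
import pickle
c=pickle.load(open("w10.pkl","rb"))
a=np.radians(-13.3);X=np.array([np.cos(a),np.sin(a)]);Y=np.array([-X[1],X[0]])
def st(p): p=p[:2]-np.array([.5475,-.149]); return (1e3*np.array([p@X,p@Y])).round(1)
for u in((132,118),(174,118),(155,311),(188,303)): print("d1",st(ray(c,u,.127)))
print("pan",st(ray(c,(124,102),.075)),st(ray(c,(330,102),.075)))
for u in((250,114),(310,114)): print("held",st(ray(c,u,.2)),st(ray(c,u,.213)))
print("tcp",st(observe()["tcp_pos"]))
E
```

```text
d1 [-55.5  73.7]
d1 [-27.2  73.7]
d1 [-57.4 -77.2]
d1 [-29.9 -69.7]
pan [-83.3  85.5] [85.4 85.6]
held [30.5 76.6] [31.6 76.7]
held [57.7 76.6] [56.5 76.7]
tcp [42.8  2.2]
```

Emit:
{"name": "drive_tool", "arguments": {"moves": [{"dp": [0.003,-0.006,-0.08],"rotation": [0,0,0],"jaw": 0.1},{"dp": [0,0,-0.1],"rotation": [0,0,0],"jaw": 0.1},{"dp": [0,0,-0.08],"rotation": [0,0,0],"jaw": 0.1},{"dp": [0,0,-0.05],"rotation": [0,0,0],"jaw": 0.1},{"dp": [0,0,-0.008],"rotation": [0,0,0],"jaw": 0.1},{"dp": [0,0,0],"rotation": [0,0,0],"jaw": 0.1},{"dp": [0,0,0],"rotation": [0,0,0],"jaw": 0.1}]}}

```text
t: 24.05
tcp_pos: [0.591, -0.16, 0.1283]
eef_rot: [179.9, -0.0, 76.8]
wrist_force: [-0.0, -0.8, 0.2]
finger_gap: 0.0251
finger_force: 29.8
```

Emit:
{"name": "drive_tool", "arguments": {"moves": [{"dp": [0,0,-0.006],"rotation": [0,0,0],"jaw": 0.1},{"dp": [0,0,-0.006],"rotation": [0,0,0],"jaw": 0.1},{"dp": [0,0,0],"rotation": [0,0,0],"jaw": 0.1}]}}

```text
t: 24.3
tcp_pos: [0.5904, -0.1608, 0.1251]
eef_rot: [179.9, -0.0, 76.7]
wrist_force: [-1.4, -1.3, -0.1]
finger_gap: 0.0251
finger_force: 29.8
```

Emit:
{"name": "drive_tool", "arguments": {"moves": [{"dp": [0,0,-0.006],"rotation": [0,0,0],"jaw": 0.1},{"dp": [0,0,-0.006],"rotation": [0,0,0],"jaw": 0.1},{"dp": [0,0,0],"rotation": [0,0,0],"jaw": 0.1}]}}

```text
t: 24.55
tcp_pos: [0.5897, -0.1606, 0.1211]
eef_rot: [-180.0, -0.0, 76.7]
wrist_force: [0.2, 0.2, -1.6]
finger_gap: 0.0248
finger_force: 29.8
```

Emit:
{"name": "drive_tool", "arguments": {"moves": [{"dp": [0,0,-0.006],"rotation": [0,0,0],"jaw": 0.1},{"dp": [0,0,0],"rotation": [0,0,0],"jaw": 0.1}]}}

```text
t: 24.72
tcp_pos: [0.5899, -0.1606, 0.1197]
eef_rot: [-180.0, -0.0, 76.7]
wrist_force: [-0.6, -1.5, 0.1]
finger_gap: 0.025
finger_force: 29.8
```

Emit:
{"name": "drive_tool", "arguments": {"moves": [{"dp": [0,0,-0.006],"rotation": [0,0,0],"jaw": 0.1},{"dp": [0,0,0],"rotation": [0,0,0],"jaw": 0.1}]}}

```text
t: 24.88
tcp_pos: [0.59, -0.1607, 0.1184]
eef_rot: [180.0, -0.0, 76.7]
wrist_force: [0.3, 0.5, -0.7]
finger_gap: 0.0247
finger_force: 29.9
```

Emit:
{"name": "drive_tool", "arguments": {"moves": [{"dp": [0,0,-0.006],"rotation": [0,0,0],"jaw": 0.1},{"dp": [0,0,0],"rotation": [0,0,0],"jaw": 0.1}]}}

```text
t: 25.05
tcp_pos: [0.5901, -0.1607, 0.117]
eef_rot: [180.0, -0.0, 76.7]
wrist_force: [-1.2, 0.2, 1.7]
finger_gap: 0.0251
finger_force: 30.1
```

One more step to confirm, then back off and release.

Emit:
{"name": "drive_tool", "arguments": {"moves": [{"dp": [0,0,-0.006],"rotation": [0,0,0],"jaw": 0.1},{"dp": [0,0,0],"rotation": [0,0,0],"jaw": 0.1}]}}

```text
t: 25.22
tcp_pos: [0.5901, -0.1607, 0.1155]
eef_rot: [180.0, -0.0, 76.7]
wrist_force: [0.2, 0.7, 2.4]
finger_gap: 0.025
finger_force: 30.2
```

Emit:
{"name": "drive_tool", "arguments": {"moves": [{"dp": [0,0,0.003],"rotation": [0,0,0],"jaw": 0.1},{"dp": [0,0,0],"rotation": [0,0,0],"jaw": 0.1},{"dp": [0,0,0],"rotation": [0,0,0],"jaw": 0.33},{"dp": [0,0,0],"rotation": [0,0,0],"jaw": 0.4},{"dp": [0,0,0],"rotation": [0,0,0],"jaw": 0.55},{"dp": [0,0,0],"rotation": [0,0,0],"jaw": 0.55},{"dp": [0,0,0.04],"rotation": [0,0,0],"jaw": 0.55},{"dp": [0,0,0.12],"rotation": [0,0,0],"jaw": 0.55},{"dp": [0,0,0.15],"rotation": [0,0,0],"jaw": 0.55},{"dp": [0,0,0.08],"rotation": [0,0,0],"jaw": 0.55}]}}

```text
t: 26.05
tcp_pos: [0.5915, -0.1617, 0.2179]
eef_rot: [179.7, -0.0, 76.7]
wrist_force: [1.3, -1.2, 0.3]
finger_gap: 0.047
finger_force: 0.0
```

Emit:
{"name": "drive_tool", "arguments": {"moves": [{"dp": [0,0,0.1],"rotation": [0,0,0],"jaw": 0.55},{"dp": [0,0.05,0.1],"rotation": [0,0,0],"jaw": 0.55},{"dp": [0,0,0],"rotation": [0,0,0],"jaw": 0.55},{"dp": [0,0,0],"rotation": [0,0,0],"jaw": 0.55}]}}

```text
t: 26.38
tcp_pos: [0.5914, -0.1477, 0.2661]
eef_rot: [179.7, -0.1, 76.8]
wrist_force: [-0.6, -0.1, -0.8]
finger_gap: 0.0472
finger_force: 0.0
```

```bash
python3 - <<'E'
from h import *
c=cam("wrist");d=cam("scene");e=cam("side")
o=np.zeros((600,790,3),np.uint8)
o[:300,:400]=cv2.resize(c["im"],(400,300))
o[:300,400:790]=cv2.resize(d["im"][125:225,155:285],(390,300))
o[300:,:390]=cv2.resize(e["im"][120:220,255:385],(390,300))
cv2.imwrite("pics/11.png",o[:,:,::-1])
E
```

```text
(no output)
```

View pics/11.png

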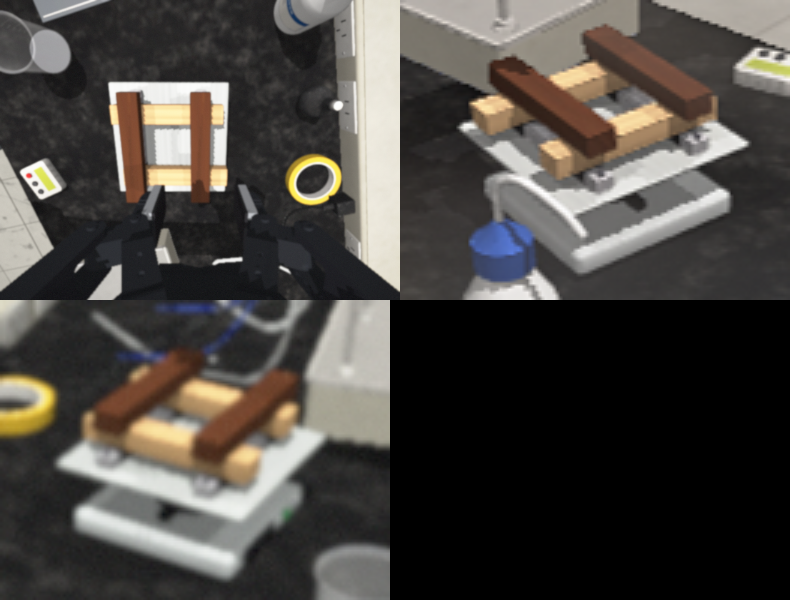

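The crib is complete in all three views: two pale sticks on the bearers, two dark sticks across them, and the gripper clear.

```bash
python3 -c "
from station import *
print(job_done())"
```

```text
the job is handed in; nothing more can be done
None
```

The crib is built and handed in at about 26.5 s of the 72 s allowed, with all four sticks felt down and released; the hand-in returned no verdict, and `pale_1` sits about 8 mm off centre lengthwise (limit 15 mm), the others within about 4 mm by camera or tool readings.

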